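# Check the wear of a rubbing head

## Task

The red-bodied rubbing head is locked in the sloping tool holder. Pull the holder's collar back down the slope until it snaps and stays back, draw the head straight out, and lay it flat along the narrow rail of the height gauge, orange rubber upwards and under the raised foot, then let go of it. Then push the gauge's knob down until the foot springs onto the rubber and reads its height, and leave it so; do not disturb the pot, the tile or the sharpener.

Things in the scene. Friction and masses are not known exactly. Their poses are not given: they have to be found in the camera images.
- tool_holder: Fixed tool holder: grey base plate 150 x 100 x 14 mm with a blue stand (62 mm wide, 109 mm high, at x -73 to -27 mm). Origin on the table; base x -95 to +55 mm. x: the level direction towards which the socket opens; z up. The steel socket rises towards +x at 35 degrees (0.61 rad) above level. Other instruments stand behind the free strip of table, from x = 0.56 m (world) on.
- socket_mouth (a point): Centre of the mouth of the square socket (16 mm hole, 34 mm deep; outside 22 mm square). x axis: along the socket's axis, outwards and 35 degrees upwards, the way the head is drawn out; y level, across; z square to the slope, upwards.
- collar_mid (a point): Centre of the round knurled dark collar (diameter 36 mm, 26 mm long) that slides along the socket, and moves with it; axes as socket_mouth. Home, it lies 19 mm behind the mouth, 26 mm of bare neck between it and the wider holder block (44 x 40 mm) behind. Grip it across its level diameter (y).
- collar (a joint): Collar slide in m: 0 = home (locked), 0.014 = fully back, towards the holder block (along -x of socket_mouth). An over-centre spring resists with about 6 N at first, fading over 9.5 mm, then pulls it fully back, where it stays. Lock pins inside follow it and free the head only when it is fully back.
- head_grip (a point): Centre of the red body (24 x 24 mm, 30 mm long) of the loose 80 g rubbing head. x: along the head to its nose (up the slope in the socket); z: rubber side. Grip it across y. Behind it a 14 mm square shank, 30 mm long, sits in the socket. Nose: x +15 to +90 mm, 20 mm wide, z -12 (flush with the body's underside) to +4 mm, orange rubber on an aluminium strip.
- shank_end (a point): Rear end face centre of the head's shank, 45 mm behind head_grip.
- height_gauge: Fixed height gauge: base 205 x 60 x 10 mm, origin on the table under the foot; x along the rail to the column, z up. Steel rail x -105 to +25 mm, 16 mm wide, top 40 mm above the table: fingers can straddle it. Column at x 58 mm, 130 mm high; arm 26 mm wide at x -11 to +49 mm, 96 to 116 mm up. The nose slides in along +x beneath the raised foot.
- foot_knob_top (a point): Centre of the top of the black round knob (26 mm diameter, 12 mm high) on the spindle of the foot; 170 mm above the table when raised; to be pushed straight down.
- gauge_foot (a joint): Downward travel of the gauge foot in m: 0 = raised, 0.040 = on the bare rail, 0.024 = on the rubber of a head that lies flat. Over-centre spring: holds the foot raised and resists with about 3 N at first, fading over 12 mm, then presses the foot down by itself with about 3.5 N and keeps it there; the motion is damped.
- gloss_tile: Bystander: black glass tile in a frame, 62 x 88 x 13 mm, flat on the table; origin at centre of underside.
- parts_pot: Bystander: white pot with green lid, diameter 45 mm, 43 mm high; origin at centre of underside.
- sharpener: Bystander: metal sharpener 15 x 25 x 14 mm; origin at centre of underside.
- foot_tip (a point): Raised and lowered foot of the gauge, moved by joint gauge_foot: centre of the underside of the brass foot disc (14 mm diameter). Raised, the underside is 80 mm above the table, 40 mm above the rail.
- rail_under_foot (a point): Middle of the rail's top, straight under the foot; axes as height_gauge. The head lies along the rail, its x along the gauge's x, body centre about 75 mm before the foot (x = -75 mm), 12 mm above the rail's top.
Things that resemble listed ones, but are neither listed nor needed, are in the scene too. There is more than one size of the part that bears head_grip; the job needs the larger.

How it is judged (in metres and radians):
On the way, in this order (a step that is already met when the one before it is completed fails the run):
1. the collar is pulled back and stays back (value of joint collar above 0.012 m), for 0.2 s.
2. the head is drawn fully out of the socket (x of shank_end in the frame of socket_mouth above 0.004 m), for 0.1 s.
3. the head lies flat on the rail under the raised foot, let go (x of head_grip in the frame of height_gauge between -0.088 and -0.03 m and y of head_grip in the frame of height_gauge between -0.01 and 0.01 m and z of head_grip in the frame of height_gauge between 0.05 and 0.054 m and angle between head_grip's own z axis and vertical below 0.08 rad and angle between the x axis of head_grip and the x axis of height_gauge, either way round below 0.2 rad and contact force between the fingers and rub_head below 0.2 N and value of joint gauge_foot below 0.006 m), for 0.2 s.
4. the foot is down on the rubber (value of joint gauge_foot between 0.0225 and 0.0255 m and contact force between gauge_foot and rub_head above 0.5 N), for 0.3 s.
At the end, for the whole second after the job is handed in: The head rests, released, on the rail: rubber up (0.08 rad), along the rail (0.2 rad), body centre 30 to 88 mm before the foot, within 10 mm of the rail's middle, 50 to 54 mm above the table; the foot presses the rubber with over 0.5 N (joint gauge_foot 0.0225 to 0.0255) (all of step 4 and x of head_grip in the frame of height_gauge between -0.088 and -0.03 m and y of head_grip in the frame of height_gauge between -0.01 and 0.01 m and z of head_grip in the frame of height_gauge between 0.05 and 0.054 m and angle between head_grip's own z axis and vertical below 0.08 rad and angle between the x axis of head_grip and the x axis of height_gauge, either way round below 0.2 rad and contact force between the fingers and rub_head below 0.2 N and linear speed of rub_head below 0.02 m/s); the robot touches nothing.
It fails at once if a bystander is moved by more than 20 mm (distance of any of gloss_tile, parts_pot, sharpener from where it was at the start of the episode above 0.02 m).
It also fails if it takes over 51 s, if anything falls off the work surface, if the arm or the gripper's body presses on something with over 40 N, if the wrist force passes 120 N, or if a joint passes its speed limit or range.

## Robot

A 6-joint arm with a two-finger parallel gripper is mounted at the origin on a cart in front of the work surface, level with it; the furniture and walls round the work are solid. World frame = base frame: x ahead of the robot, y to its left, z up, the work surface at z = 0. Lengths are in mm, angles in degrees, forces in N, time in s.
With the tool pointing down it reaches from about 350 to 850 mm from the base axis. Payload 8.1 kg.
Tool frame: the origin (TCP) lies where the fingers leave the gripper's body, on its centre line; the fingertips stand 73 mm ahead of it and the grasp point (between the pads) lies 54 mm ahead of it; z points along the fingers, y is the line along which they close (so a half turn about z gives the same grasp; the last joint's range is limited). The gripper opens to 85 mm and grips with 20 to 120 N. Pads are 22 mm wide; open, the fingers measure 114 mm over their backs; the gripper's body (76 mm by 85 mm) begins 54 mm behind the grasp point. The pads swing forward as they close: fully open they stand 13 mm farther back than shut.
Start: joints at [-71.872, 7.471, 85.268, -0, 87.261, -4.893], TCP at [234.665, -552.212, 303.892] pointing down, gripper open.
Joint ranges: [-169.43, 169.43], [-51.17, 129.36], [1.28, 143.12], [-76.62, 256.62], [0, 156.53], [-152.29, 152.29]. Speed limits (degrees/s): [136.94, 136.94, 159.86, 180, 180, 180].

## Interface

Orientations are given as [roll, pitch, yaw] about the fixed x, y, z axes, in that order (R = Rz(yaw) Ry(pitch) Rx(roll)).
In Python, from bench import sense, optics, r gives the robot as it stands.
- The arm moves only by the tool servo_tool, never from a script. Its argument "plan" is a list that holds one entry, the list of rows, each a list of 5 numbers: the shift along the world's x, y, z in m, then the turn about the world's z in degrees, then the finger opening in m, from 0 to 0.0854. A call has 1 to 10 rows; each row shifts and turns the commanded pose from where the row before left it; what a row does not reach is not made up. A row lasts 1/10 s, in which the tool goes at most 50 mm and 8.59 degrees, less where a joint would pass 70% of its speed; a pose out of reach is approached as far as the arm can. A call is refused whole if a number of a shift passes 0.05 or a number of a turn 8.59, either way. A call with a gripper value outside its range is refused whole. The fingers move at their own pace and stop on an object; "force" is the grip in N (left out, the last holds). Time passes only in rows, so rows that do not move let the fingers close. It gives the time, the measured TCP pose, the force, the opening and the grip force at its end, in the units of the state.
- sense(): the state, without advancing time (a new reading comes with each control period).
- optics.snapshot(name): name is "side" or "top" or "wrist"; returns a dict with "frame" (480x640x3 uint8, blue, green, red), "fx", "fy", "cx", "cy" (pixels), "cam_to_world" (4x4, takes a point from camera to world coordinates). Camera axes: x right, y down, z forward; pixel columns grow to the right and rows downward; lengths in mm; the calibration is good to about 2 mm. A picture is of the moment at which its call begins. There is no depth.
- r.hand_in(): hands the job in; it is judged then, once.
The state is a dict: "time": time; "joint_pos": joint angles; "qd": joint speeds; "joint_efforts": joint torques, N m; "tool_pos": TCP position; "tcp_rot": TCP orientation; "ft_force": force on the tool from outside, world axes, zero at the start; "wrist_torque": the same for the moment, N m; "finger_gap": finger opening in mm; "grip_force": force on a finger pad.
Only numpy, scipy, OpenCV 4.12 (cv2) and the standard library are available. Lean on these libraries where they do the work, as an engineer would, in place of code of your own. Each camera call takes 0.05 s, during which the arm holds its last target. There are 200 camera calls.

## Working session

There is one attempt and no reset: what is moved stays moved. The work goes in short steps, Python scripts to look and compute and a tool call to move; the robot and the scene stay as the last step left them, time stands still between calls to the robot, and variables do not carry over. Pictures are saved under pics/ and viewed, at most 10 in all, crops included, and the job is handed in when it is done.

Besides the shell and the picture viewer there is one more tool, called as a command line: name --argument value ..., lists and objects as JSON in quotes. servo_tool: Moves the arm, as the interface text tells. Its arguments: {"type":"object","properties":{"plan":{"type":"array"},"force":{"type":"number"}},"required":["plan"]}

```bash
mkdir -p pics; cat > h.py <<'E'
import numpy as np,cv2,pickle
from bench import sense,optics,r
def snap(n,tag):
    s=optics.snapshot(n); cv2.imwrite(f'pics/{tag}.png',s['frame']); pickle.dump(s,open(f'pics/{tag}.pkl','wb')); return s
def load(tag): return pickle.load(open(f'pics/{tag}.pkl','rb'))
def ray(s,u,v):
    T=np.array(s['cam_to_world']); d=T[:3,:3]@np.array([(u-s['cx'])/s['fx'],(v-s['cy'])/s['fy'],1]); return T[:3,3],d/np.linalg.norm(d)
def onz(s,u,v,z):
    o,d=ray(s,u,v); return o+d*(z-o[2])/d[2]
def tri(s1,p1,s2,p2):
    o1,d1=ray(s1,*p1);o2,d2=ray(s2,*p2)
    t=np.linalg.lstsq(np.c_[d1,-d2],o2-o1,rcond=None)[0]
    a,b=o1+t[0]*d1,o2+t[1]*d2; return (a+b)/2,np.linalg.norm(a-b)
def proj(s,P):
    T=np.linalg.inv(np.array(s['cam_to_world'])); p=T[:3,:3]@np.array(P,float)+T[:3,3]; return s['fx']*p[0]/p[2]+s['cx'],s['fy']*p[1]/p[2]+s['cy']
E
python3 - <<'E'
from h import *
for n in('top','side'):
    s=snap(n,n+'0'); print(n,np.round(s['cam_to_world'],3).tolist(),s['fx'])
print({k:v for k,v in sense().items()})
E
```

```text
top [[-0.018, -0.994, 0.112, 406.664], [-1.0, 0.019, 0.006, -76.032], [-0.008, -0.112, -0.994, 1436.104], [0.0, 0.0, 0.0, 1.0]] 624.7844797512925
side [[-0.995, -0.057, 0.083, 428.788], [-0.101, 0.487, -0.867, 831.281], [0.009, -0.871, -0.49, 634.314], [0.0, 0.0, 0.0, 1.0]] 450.0936928646684
{'time': 0.1, 'joint_pos': array([-7.18705426e+01,  7.51218646e+00,  8.53247580e+01,  1.72242548e-04,
        8.72605112e+01, -4.89294979e+00]), 'qd': array([ 0.06077212, -0.17516568, -0.15596731, -0.03191848,  0.01494111,
        0.0425777 ]), 'joint_efforts': array([ 1.15459112e-03, -5.70948958e+01, -5.01944876e+01, -5.32289766e-05,
        8.04552867e-03, -4.31722515e-05]), 'tool_pos': array([ 234.55871522, -551.84013222,  302.91809637]), 'tcp_rot': array([-1.79902914e+02, -8.48380882e-03,  2.30223916e+01]), 'ft_force': array([0.44299769, 0.01264262, 0.64028501]), 'wrist_torque': array([-0.00297491,  0.00639946, -0.00304925]), 'grip_force': 0.0, 'finger_gap': 85.48715107971373}
```

View pics/top0.png

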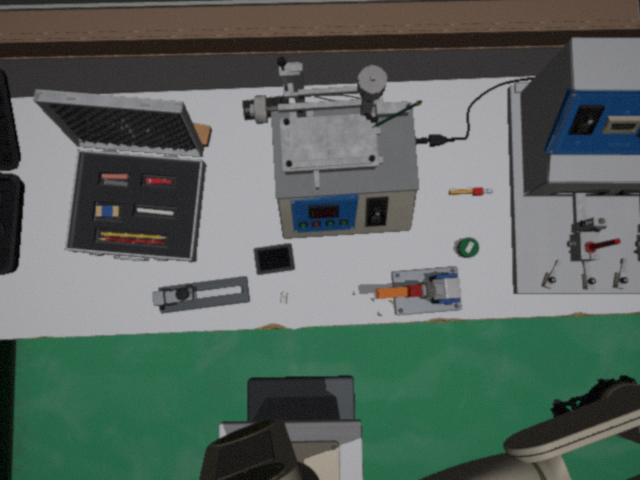

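View pics/side0.png

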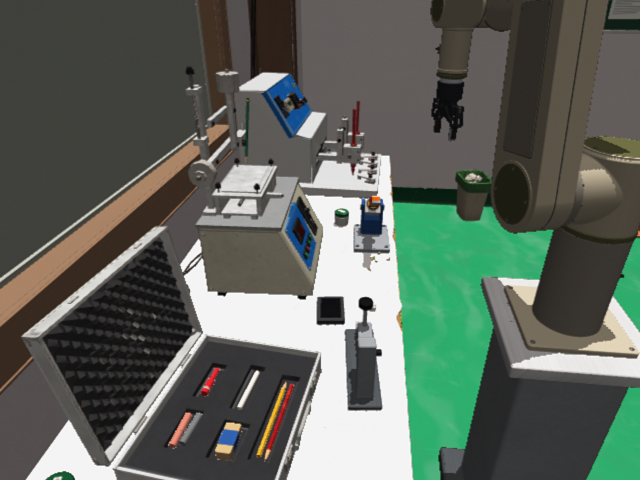

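The top view shows the holder at about (425,290) with the head pointing left (world +y). The gauge is at about (200,294) with its column on the left, so its x is also roughly +y. The pot (467,246), tile (273,258) and sharpener (283,297) are bystanders. Next I'll zoom in on one composite.

```bash
python3 - <<'E'
from h import *
t=load('top0')['frame'];s=load('side0')['frame']
c=lambda f,x,y,w,h:cv2.resize(f[y:y+h,x:x+w],(400,300),interpolation=cv2.INTER_CUBIC)
im=np.vstack([np.hstack([c(t,350,250,120,90),c(t,145,250,120,90)]),np.hstack([c(s,320,180,100,75),c(s,310,290,160,120)])])
cv2.imwrite('pics/comp0.png',im)
E
```

```text
(no output)
```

View pics/comp0.png

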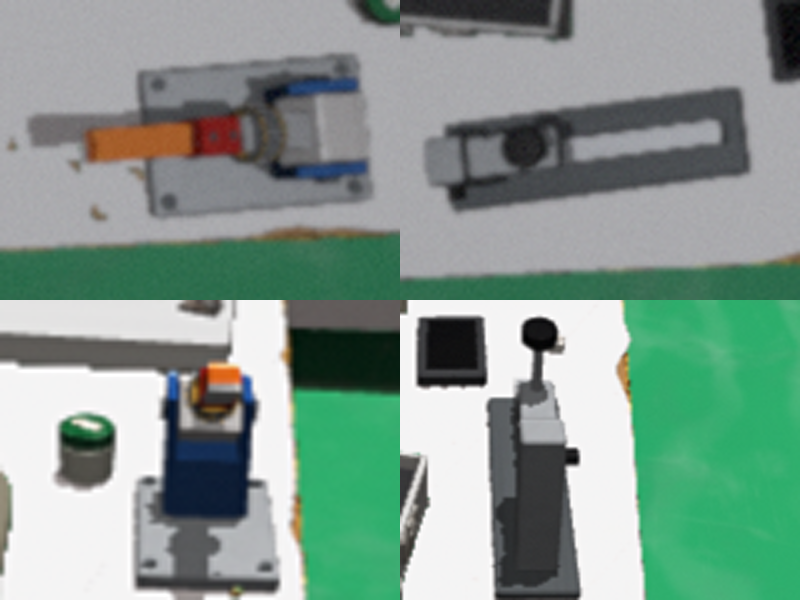

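```bash
python3 - <<'E'
from h import *
t=load('top0');s=load('side0')
H=[onz(t,350+u*.3,250+v*.3,14)[:2] for u,v in((140,72),(355,58),(370,198),(150,213))]
G=[onz(t,145+u*.3,250+v*.3,10)[:2] for u,v in((45,127),(340,90),(347,170),(55,208))]
for n,Q in(('hold',H),('gauge',G)):
    Q=np.array(Q);c=Q.mean(0);d=(Q[0]-Q[1]+Q[3]-Q[2])/2;print(n,Q.round(0).tolist(),c.round(1),np.linalg.norm(d),np.linalg.norm(Q[0]-Q[3]),np.degrees(np.arctan2(d[1],d[0])))
    e=d/np.linalg.norm(d)
    if n=='hold':
        o=c+20*e;print('origin',o)
    print('e',e)
k=(145+125*.3,250+147*.3);print('knob',onz(t,*k,170))
ks=(310+140*.4,290+30*.4);print('tri knob',tri(t,k,s,ks))
# masks
f=t['frame'];hsv=cv2.cvtColor(f,cv2.COLOR_BGR2HSV);roi=np.zeros(f.shape[:2],np.uint8);roi[260:320,360:470]=255
for n,lo,hi in(('orange',(6,150,120),(20,255,255)),('red',(0,130,60),(4,255,255)),('blue',(100,100,60),(130,255,255))):
    m=cv2.inRange(hsv,lo,hi)&roi
    ys,xs=np.nonzero(m);r_=cv2.minAreaRect(np.c_[xs,ys].astype(np.float32));print(n,len(xs),r_,cv2.boxPoints(r_).round(1).tolist())
# side: orange
f=s['frame'];hsv=cv2.cvtColor(f,cv2.COLOR_BGR2HSV);roi[:]=0;roi[180:250,350:400]=255
m=cv2.inRange(hsv,(6,150,120),(20,255,255))&roi;ys,xs=np.nonzero(m);print('side or',len(xs),xs.min(),xs.max(),ys.min(),ys.max())
E
```

```text
hold [[484.0, -238.0], [490.0, -385.0], [395.0, -391.0], [388.0, -242.0]] [ 439.3 -313.7] 148.1467681796829 95.63349911325984 92.75206617761637
origin [ 438.37016022 -293.7491146 ]
e [-0.04801415  0.99884666]
gauge [[456.0, 295.0], [478.0, 93.0], [423.0, 88.0], [401.0, 287.0]] [439.4 190.8] 201.8207297475297 55.645997709452075 96.213947828767
e [-0.10824136  0.99412464]
knob [437.49026351 204.42858892 170.        ]
tri knob (array([436.59260588, 205.66586845, 164.42061759]), np.float64(2.0664331795544535))
orange 265 ((391.51123046875, 292.1180114746094), (8.769841194152832, 30.481124877929688), 84.5596694946289) [[375.8999938964844, 289.20001220703125], [406.29998779296875, 286.29998779296875], [407.1000061035156, 295.0], [376.79998779296875, 297.8999938964844]]
red 130 ((414.5, 290.0), (12.0, 13.0), 90.0) [[408.0, 284.0], [421.0, 284.0], [421.0, 296.0], [408.0, 296.0]]
blue 143 ((447.48822021484375, 287.9014587402344), (29.627445220947266, 20.2149715423584), 83.1572265625) [[435.70001220703125, 274.3999938964844], [455.79998779296875, 272.0], [459.29998779296875, 301.3999938964844], [439.20001220703125, 303.79998779296875]]
side or 46 368 394 197 238
```

```bash
python3 - <<'E'
from h import *
t=load('top0');s=load('side0')
e=np.array([-.048,.99885,0]);z=np.array([0,0,1]);c,sn=np.cos(np.radians(35)),np.sin(np.radians(35))
ax=c*e+sn*z;n=c*z-sn*e
P,g=tri(t,(376.8,293.5),s,(375,196.5));print('tip',P,g)
hg=P-90*ax-4*n;m=hg-15*ax;col=m-19*ax
for k,v in(('grip',hg),('mouth',m),('collar',col)):print(k,v.round(1))
print('check body top px',proj(t,hg+12*n),'red/orange edge',proj(t,hg+15*ax+4*n),'body rear top',proj(t,hg-15*ax+12*n))
o=np.array([438.4,-293.7,0]);print('mouth in holder',(m-o)@e,(m-o)[2], 'lateral',(m-o)@np.cross(z,e))
E
```

```text
tip [ 431.23640748 -186.22893315  191.01123079] 0.24160014456257373
grip [ 434.7 -257.6  136.1]
mouth [ 435.3 -269.8  127.5]
collar [ 436.  -285.4  116.6]
check body top px (np.float64(412.88722137940704), np.float64(291.3752881656312)) red/orange edge (np.float64(404.8268522714791), np.float64(291.89742278284126)) body rear top (np.float64(418.20833799337424), np.float64(291.0831692882231))
mouth in holder 23.974223072788114 127.50909679917157 lateral 1.9967431802364395
```

servo_tool --plan '[[[0.02,0.028,0.004,7,0.085],[0.02,0.028,0.004,7,0.085],[0.02,0.028,0.004,7,0.085],[0.02,0.028,0.004,7,0.085],[0.02,0.028,0.004,7,0.085],[0.02,0.028,0.004,7,0.085],[0.02,0.028,0.004,7,0.085],[0.02,0.028,0.004,7,0.085],[0.02,0.028,0.004,7,0.085],[0.02,0.028,0.004,7,0.085]]]'

```text
time: 1.1
tool_pos: [435.1, -270.9, 343.7]
tcp_rot: [-180.0, -0.0, 93.3]
ft_force: [0.1, -1.5, -0.1]
finger_gap: 85.2
grip_force: 0.0
```

```bash
python3 - <<'E'
from h import *
s=snap('wrist','w1');print(np.round(s['cam_to_world'],3).tolist(),s['fx'],sense()['tool_pos'],sense()['tcp_rot'],sense()['time'])
snap('side','side1');snap('top','top1')
E
```

```text
[[0.998, 0.055, 0.014, 430.849], [0.057, -0.963, -0.263, -204.493], [-0.001, 0.263, -0.965, 413.635], [0.0, 0.0, 0.0, 1.0]] 414.0737777182685 [ 437.67329647 -267.34470922  344.49066588] [ 1.79869735e+02 -1.26050375e-01  9.38916409e+01] 1.15
```

View pics/w1.png

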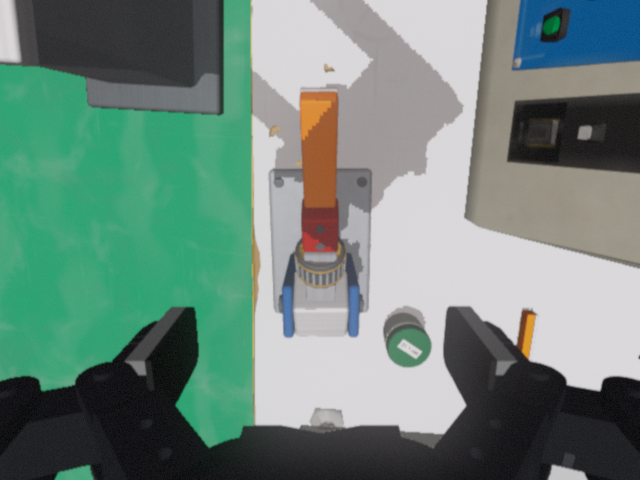

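```bash
python3 - <<'E'
from h import *
from scipy.optimize import least_squares
w=load('w1');s=load('side0');t=load('top0')
f=w['frame'];hsv=cv2.cvtColor(f,cv2.COLOR_BGR2HSV);roi=np.zeros(f.shape[:2],np.uint8);roi[70:300,280:360]=255
for n,lo,hi in(('orange',(6,150,120),(20,255,255)),('red',(0,130,60),(4,255,255))):
    m=cv2.inRange(hsv,lo,hi)&roi;ys,xs=np.nonzero(m);print(n,ys.min(),ys.max())
    for y in range(ys.min()+3,ys.max(),12):q=xs[ys==y];print(y,q.min(),q.max(),end='; ')
    print()
m=cv2.inRange(hsv,(0,0,60),(180,60,200))
H=[onz(w,u,v,14)[:2] for u,v in((271,170),(371,170))];print(np.round(H,1))
P,g=tri(w,(319.5,91),s,(375,196.5));print('tip',P,g)
z=np.array([0,0,1]);c,sn=np.cos(np.radians(35)),np.sin(np.radians(35))
for a in(92.8,):
    e=np.array([np.cos(np.radians(a)),np.sin(np.radians(a)),0]);ax=c*e+sn*z;n=c*z-sn*e
    hg=P-90*ax-4*n;m=hg-15*ax;col=m-19*ax
    print(hg.round(1),m.round(1),col.round(1))
    for k,q in(('tip',hg+90*ax+4*n),('bodyfronttop',hg+15*ax+12*n),('rear top',hg-15*ax+12*n),('collar front top',col+13*ax+18*n),('collar back top',col-13*ax+18*n)):print(k,np.round(proj(w,q),1))
E
```

```text
orange 93 250
96 301 336; 108 301 336; 120 301 336; 132 301 336; 144 303 335; 156 303 335; 168 304 335; 180 304 335; 192 305 334; 204 304 335; Traceback (most recent call last):
  File "<stdin>", line 7, in <module>
    return umr_minimum(a, axis, None, out, keepdims, initial, where)
ValueError: zero-size array to reduction operation minimum which has no identity
```

```bash
python3 - <<'E'
from h import *
w=load('w1');s=load('side0');t=load('top0')
H=[onz(w,u,v,14)[:2] for u,v in((271,170),(371,170))];print(np.round(H,1))
P,g=tri(w,(319,92),s,(375,196.5));print('tip',P,g)
z=np.array([0,0,1]);c,sn=np.cos(np.radians(35)),np.sin(np.radians(35))
for a in(92.8,):
    e=np.array([np.cos(np.radians(a)),np.sin(np.radians(a)),0]);ax=c*e+sn*z;n=c*z-sn*e
    hg=P-90*ax-4*n;m=hg-15*ax;col=m-19*ax
    print(hg.round(1),m.round(1),col.round(1))
    for k,q in(('tip',hg+90*ax+4*n),('bodyfronttop',hg+15*ax+12*n),('rear top',hg-15*ax+12*n),('collar front top',col+13*ax+18*n),('collar back top',col-13*ax+18*n)):print(k,np.round(proj(w,q),1))
E
```

```text
[[ 385.5 -243.8]
 [ 480.8 -238.4]]
tip [ 430.1186195  -185.93507472  191.15566077] 2.475728701984838
[ 433.6 -257.3  136.3] [ 434.2 -269.6  127.7] [ 435.  -285.1  116.8]
tip [321.4  92.1]
bodyfronttop [320.5 207.8]
rear top [320.2 238.5]
collar front top [320.1 250.7]
collar back top [319.9 272.7]
```

```bash
python3 - <<'E'
from h import *
w=load('w1')['frame'];cv2.imwrite('pics/w1c.png',cv2.resize(w[180:340,260:380],(450,600),interpolation=cv2.INTER_CUBIC))
E
```

```text
(no output)
```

View pics/w1c.png

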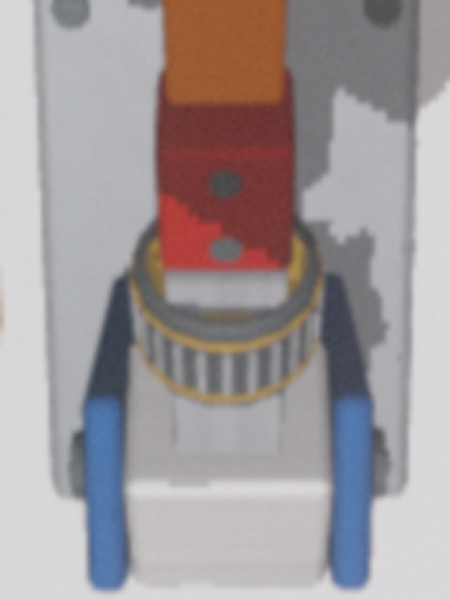

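```bash
python3 - <<'E'
from h import *
from scipy.optimize import least_squares
w=load('w1');s=load('side0');t=load('top0')
z=np.array([0,0,1]);c,sn=np.cos(np.radians(35)),np.sin(np.radians(35))
a=np.radians(92.8);e=np.array([np.cos(a),np.sin(a),0]);ax=c*e+sn*z;n=c*z-sn*e
O=[(w,15,12,320.5,220),(w,-15,12,319,252),(w,-21,18,320.5,266.7),(w,-47,18,320.5,286.7),(w,15,4,320,207.2),(s,90,4,375,196.5),(t,-15,12,421.5,290)]
res=lambda p:np.concatenate([np.array(proj(S,p+A*ax+B*n))-(u,v) for S,A,B,u,v in O])
q=least_squares(res,[434,-260,135],loss='soft_l1');hg=q.x;print(q.fun.reshape(-1,2).round(1).tolist() if q.fun.size==14 else q.fun)
print('grip',hg,'mouth',hg-15*ax,'collar',hg-34*ax,'tip',hg+90*ax+4*n)
E
```

```text
[[-0.0, 0.6], [1.2, -0.5], [-0.4, -2.5], [-0.6, -0.5], [0.5, 3.9], [0.7, -6.0], [0.2, 1.2]]
grip [ 433.93300371 -262.63992929  149.80206199] mouth [ 434.53323454 -274.91254063  141.19841544] collar [ 435.29352693 -290.45784832  130.30046315] tip [ 430.44369503 -191.29582791  204.70054943]
```

```bash
python3 - <<'E'
from h import *
w=snap('wrist','w2');print(np.round(w['cam_to_world'],3).tolist(),sense()['tool_pos'])
f=w['frame'];s=load('side1')['frame']
a=cv2.resize(f[80:340,260:380],(277,600),interpolation=cv2.INTER_CUBIC)
b=cv2.resize(s[180:260,345:415],(520,594),interpolation=cv2.INTER_CUBIC);b=np.vstack([b,np.zeros((6,520,3),np.uint8)])
cv2.imwrite('pics/c2.png',np.hstack([a,b]))
E
```

```text
[[0.998, 0.053, 0.014, 431.323], [0.055, -0.963, -0.263, -204.352], [-0.0, 0.264, -0.965, 413.821], [0.0, 0.0, 0.0, 1.0]] [ 434.83764903 -271.71536335  343.59359021]
```

View pics/c2.png

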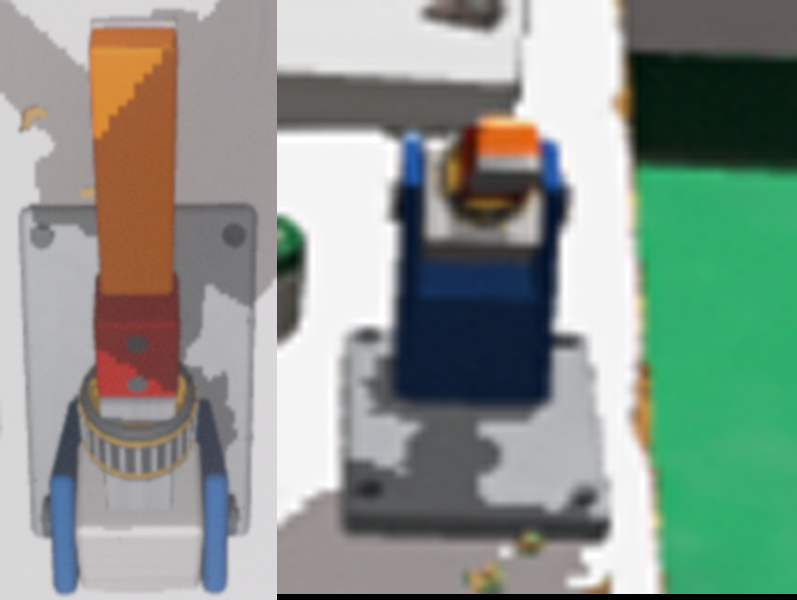

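```bash
python3 - <<'E'
from h import *
from scipy.optimize import least_squares
w=load('w2');s=load('side1');t=load('top0')
z=np.array([0,0,1]);c,sn=np.cos(np.radians(35)),np.sin(np.radians(35))
a=np.radians(92.8);e=np.array([np.cos(a),np.sin(a),0]);ax=c*e+sn*z;n=c*z-sn*e
o=np.array([438.4,-293.7,0]);y=np.cross(z,e)
print('side check: stand front base/top, base front corners',[np.round(proj(s,o+X*e+Y*y+Z*z),1).tolist() for X,Y,Z in((-27,0,14),(-27,31,109),(-27,-31,109),(55,50,14),(55,-50,14))])
print('observed', [(345+(u-277)/7.43,180+v/7.43) for u,v in((475,400),(405,132),(558,140),(343,520),(608,525))])
print('wrist base front corners onz', [onz(w,260+u/2.308,80+v/2.308,14).round(1) for u,v in((20,206),(256,206))])
print('tip tri',tri(w,(260+134/2.308,100),s,(376.4,195.9)))
O=[(w,15,12,318.7,218.7),(w,-15,12,318.5,252),(w,-21,18,319,265),(w,-47,18,319,286.5),(w,15,4,319,207.2),(w,90,4,318,100)]
for S in ([],[(s,90,4,376.4,195.9)]):
  OO=O+S
  res=lambda p:np.concatenate([np.array(proj(S,p+A*ax+B*n))-(u,v) for S,A,B,u,v in OO])
  q=least_squares(res,[434,-260,135]);hg=q.x;print(q.fun.reshape(-1,2).round(1).tolist())
  print('grip',hg,'mouth',hg-15*ax,'collar',hg-34*ax,'tip',hg+90*ax+4*n)
E
```

```text
side check: stand front base/top, base front corners [[370.1, 234.0], [382.8, 204.4], [360.6, 203.7], [388.8, 248.8], [352.3, 247.6]]
observed [(371.64872139973085, 233.835800807537), (362.22745625841185, 197.7658142664872), (382.81965006729473, 198.84253028263797), (353.88290713324363, 249.98654104979812), (389.54912516823686, 250.65948855989234)]
wrist base front corners onz [array([ 383.8, -243.1,   14. ]), array([ 481.3, -237.8,   14. ])]
tip tri (array([ 428.63506507, -189.70463302,  191.2691466 ]), np.float64(1.2004902741121426))
[[-0.1, 1.0], [0.1, -1.1], [-0.5, -1.3], [-0.6, -0.6], [-0.3, 2.9], [1.0, -0.9]]
grip [ 433.28124599 -261.63491667  152.02223413] mouth [ 433.88147682 -273.90752801  143.41858758] collar [ 434.64176921 -289.45283571  132.52063529] tip [ 429.79193731 -190.2908153   206.92072158]
[[-0.1, 0.6], [0.0, -1.8], [-0.5, -2.2], [-0.6, -1.8], [-0.3, 2.7], [0.9, 0.9], [-0.5, -4.7]]
grip [ 433.28225425 -262.22296155  148.23907779] mouth [ 433.88248508 -274.49557289  139.63543124] collar [ 434.64277747 -290.04088059  128.73747895] tip [ 429.79294557 -190.87886018  203.13756524]
```

servo_tool --plan '[[[0,-0.03,-0.01,-0.5,0.085],[0,-0.03,-0.01,-0.5,0.085],[0,-0.02,-0.01,0,0.085],[0,0,0,0,0.085],[0,0,0,0,0.085]]]'

```text
time: 1.8
tool_pos: [433.6, -353.0, 313.0]
tcp_rot: [-179.9, -0.1, 91.8]
ft_force: [-0.7, 0.3, 0.3]
finger_gap: 85.0
grip_force: 0.0
```

```bash
python3 - <<'E'
from h import *
w=snap('wrist','w3');print(np.round(w['cam_to_world'],3).tolist(),sense()['tool_pos'])
f=w['frame'];cv2.imwrite('pics/c3.png',cv2.resize(f[0:240,240:400],(400,600),interpolation=cv2.INTER_CUBIC))
E
```

```text
[[1.0, 0.03, 0.007, 431.058], [0.031, -0.964, -0.262, -286.644], [-0.002, 0.262, -0.965, 383.085], [0.0, 0.0, 0.0, 1.0]] [ 434.02247784 -352.55506805  313.69133583]
```

View pics/c3.png

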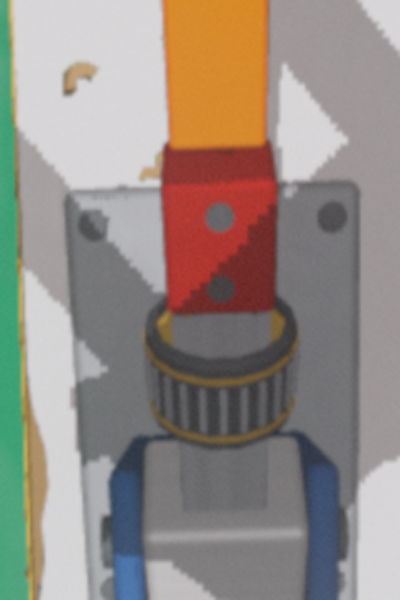

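```bash
python3 - <<'E'
from h import *
a=load('w2');b=load('w3')
for n,p,q in(('bodyfront',(318.7,218.7),(328,73.2)),('bodyrear',(318.5,252),(328,124)),('colfront',(319,265),(328.8,149)),('colback',(319,286.5),(328.8,177)),('orange end',(319,207.2),(328,60))):
    P,g=tri(a,p,b,q);print(n,P.round(1),round(g,1))
from scipy.optimize import least_squares
z=np.array([0,0,1]);c,sn=np.cos(np.radians(35)),np.sin(np.radians(35))
an=np.radians(92.8);e=np.array([np.cos(an),np.sin(an),0]);ax=c*e+sn*z;n=c*z-sn*e
O=[(a,15,12,318.7,218.7),(a,-15,12,318.5,252),(a,-47,18,319,286.5),(a,15,4,319,207.2),(b,15,12,328,73.2),(b,-15,12,328,124),(b,-47,18,328.8,177),(b,15,4,328,60)]
res=lambda p:np.concatenate([np.array(proj(S,p+A*ax+B*n))-(u,v) for S,A,B,u,v in O])
q=least_squares(res,[434,-260,135]);hg=q.x;print(q.fun.reshape(-1,2).round(1).tolist());print('grip',hg,'mouth',hg-15*ax,'collar',hg-34*ax)
E
```

```text
bodyfront [ 433.4 -258.4  157.3] 0.5
bodyrear [ 434.5 -283.1  148.1] 0.4
colfront [ 435.6 -296.9  133.7] 0.6
colback [ 436.3 -313.3  133.5] 0.3
orange end [ 433.2 -251.7  153.9] 0.5
[[0.5, 1.7], [0.6, -1.2], [-0.1, -1.5], [0.3, 3.8], [-0.1, -2.6], [-0.0, -0.9], [-0.6, -1.9], [-0.5, 2.7]]
grip [ 433.70936228 -263.43641521  145.48281449] mouth [ 434.30959311 -275.70902655  136.87916794] collar [ 435.0698855  -291.25433424  125.98121565]
```

servo_tool --plan '[[[0.001,0.03,0,1,0.085],[0,0.03,-0.02,0,0.085],[0,0,-0.03,0,0.085],[0,0,-0.03,0,0.085],[0,0,-0.03,0,0.085],[0,0,-0.02,0,0.085],[0,0,0,0,0.085],[0,0,0,0,0.085]]]' --force 50

```text
time: 2.65
tool_pos: [435.9, -292.0, 184.8]
tcp_rot: [180.0, 0.0, 93.0]
ft_force: [-0.0, 0.5, 0.6]
finger_gap: 85.0
grip_force: 0.0
```

servo_tool --plan '[[[0,-0.001,-0.003,0,0.06],[0,0,0,0,0.03],[0,0,0,0,0.03],[0,0,0,0,0.03],[0,0,0,0,0.03],[0,0,0,0,0.03],[0,0,0,0,0.03]]]' --force 50

```text
time: 3.35
tool_pos: [436.0, -293.5, 181.8]
tcp_rot: [180.0, 0.0, 93.0]
ft_force: [-1.3, 1.0, 5.6]
finger_gap: 31.0
grip_force: 41.4
```

```bash
python3 - <<'E'
from h import *
w=snap('wrist','w4');s=snap('side','s4');print(np.round(w['cam_to_world'],3).tolist())
f=w['frame'];a=cv2.resize(f[60:460,120:520],(450,450));b=cv2.resize(s['frame'][150:260,340:420],(327,450),interpolation=cv2.INTER_CUBIC)
cv2.imwrite('pics/c4.png',np.hstack([a,b]))
E
```

```text
[[0.999, 0.05, 0.014, 431.94], [0.052, -0.963, -0.264, -227.043], [0.001, 0.265, -0.964, 251.7], [0.0, 0.0, 0.0, 1.0]]
```

View pics/c4.png

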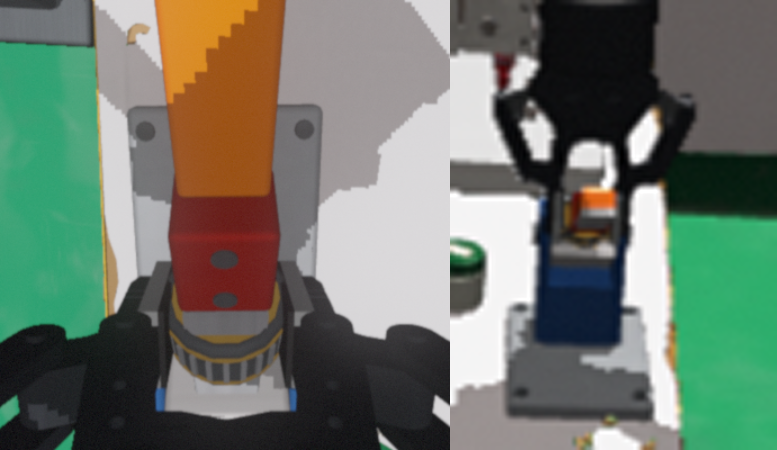

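servo_tool --plan '[[[0,0,0,0,0.05],[0,0,0,0,0.05],[0,-0.003,-0.004,0,0.05],[0,0,0,0,0.025],[0,0,0,0,0.025],[0,0,0,0,0.025],[0,0,0,0,0.025]]]' --force 60

```text
time: 4.15
tool_pos: [436.1, -296.1, 176.6]
tcp_rot: [180.0, -0.0, 93.0]
ft_force: [5.8, -1.0, -5.5]
finger_gap: 30.6
grip_force: 61.4
```

servo_tool --plan '[[[0,-0.003,-0.002,0,0.025],[0,-0.003,-0.002,0,0.025],[0.001,-0.003,-0.002,0,0.025],[0,-0.003,-0.002,0,0.025],[0,-0.001,-0.001,0,0.025],[0,0,0,0,0.025],[0,0,0,0,0.025]]]' --force 60

```text
time: 4.85
tool_pos: [436.9, -307.9, 168.4]
tcp_rot: [-180.0, -0.2, 93.0]
ft_force: [-1.0, 12.0, 8.2]
finger_gap: 30.7
grip_force: 62.9
```

servo_tool --plan '[[[0,0,0,0,0.07],[0,0,0,0,0.07],[0,0,0,0,0.085],[0,0,0.02,0,0.085],[0,0,0.04,0,0.085],[0,0,0.05,0,0.085],[0,0,0.03,0,0.085],[0,0,0,0,0.085],[0,0,0,0,0.085]]]' --force 60

```text
time: 5.75
tool_pos: [436.8, -309.7, 308.7]
tcp_rot: [179.9, 0.1, 93.0]
ft_force: [-0.7, -0.3, -0.3]
finger_gap: 85.1
grip_force: 0.0
```

```bash
python3 - <<'E'
from h import *
w=snap('wrist','w5');print(np.round(w['cam_to_world'],3).tolist(),sense()['tool_pos'])
f=w['frame'];cv2.imwrite('pics/c5.png',cv2.resize(f[60:300,240:400],(400,600),interpolation=cv2.INTER_CUBIC))
E
```

```text
[[0.999, 0.049, 0.015, 432.76], [0.051, -0.963, -0.265, -243.231], [0.001, 0.265, -0.964, 378.51], [0.0, 0.0, 0.0, 1.0]] [ 436.3468566  -309.25477964  307.09383011]
```

View pics/c5.png

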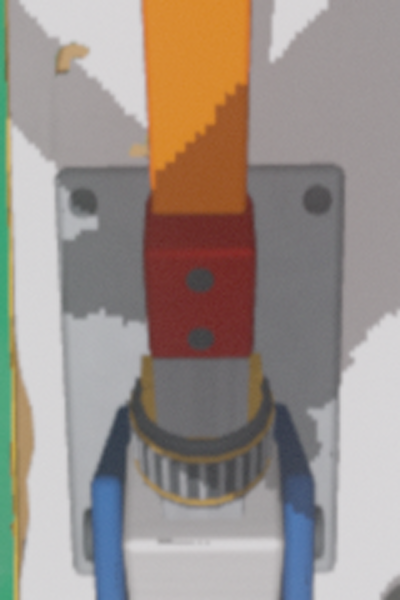

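servo_tool --plan '[[[-0.002,0.046,0,0,0.085],[0,0,-0.03,0,0.085],[0,0,-0.04,0,0.085],[0,0,-0.038,0,0.085],[0,0,0,0,0.05],[0,0,0,0,0.015],[0,0,0,0,0.015],[0,0,0,0,0.015],[0,0,0,0,0.015],[0,0,0,0,0.015]]]' --force 40

```text
time: 6.8
tool_pos: [435.4, -264.0, 202.3]
tcp_rot: [179.9, 0.1, 93.0]
ft_force: [-2.4, -0.2, 5.6]
finger_gap: 23.5
grip_force: 42.1
```

servo_tool --plan '[[[0,0.0041,0.0029,0,0.015],[0,0.0041,0.0029,0,0.015],[-0.001,0.0041,0.0029,0,0.015],[0,0.0041,0.0029,0,0.015],[0,0.0041,0.0029,0,0.015],[-0.001,0.0041,0.0029,0,0.015],[0,0.0041,0.0029,0,0.015],[0,0.0041,0.0029,0,0.015],[0,0.0041,0.0029,0,0.015],[0,0.0041,0.0029,0,0.015]]]' --force 40

```text
time: 7.8
tool_pos: [432.5, -221.6, 228.8]
tcp_rot: [-180.0, -0.0, 93.0]
ft_force: [-0.0, 0.8, -0.4]
finger_gap: 23.3
grip_force: 41.4
```

servo_tool --plan '[[[0,0.01,0.02,0,0.015],[0,0.03,0.02,8,0.015],[0,0.03,0.02,8,0.015],[0,0.03,0.01,8,0.015],[0,0.03,0,8,0.015],[0,0.03,0,8,0.015],[0,0.03,0,8,0.015],[0,0.03,0,8,0.015],[0,0.03,0,8,0.015],[0,0.03,0,8,0.015]]]' --force 40

```text
time: 8.8
tool_pos: [432.3, 59.2, 299.0]
tcp_rot: [180.0, -0.0, 165.4]
ft_force: [-0.2, 0.7, 0.4]
finger_gap: 23.3
grip_force: 41.4
```

```bash
python3 - <<'E'
from h import *
t=load('top0');f=t['frame'];g=cv2.cvtColor(f,cv2.COLOR_BGR2GRAY)
roi=np.zeros_like(g);roi[278:300,194:246]=255
# rail: bright strip inside dark base
m=((g>150).astype(np.uint8)*255)&roi
n,l,st,c=cv2.connectedComponentsWithStats(m);i=[k for k in range(1,n)];i.sort(key=lambda k:-st[k][4])
for k in i[:4]:
    ys,xs=np.nonzero(l==k);r_=cv2.minAreaRect(np.c_[xs,ys].astype(np.float32));b=cv2.boxPoints(r_)
    print(st[k],r_);
    P=np.array([onz(t,*p,40)[:2] for p in b]);print(P.round(1).tolist())
ys,xs=np.nonzero(l==i[0])
C=np.array([onz(t,x,ys[xs==x].mean(),40)[:2] for x in range(xs.min()+2,xs.max()-1)])
p=np.polyfit(C[:,1],C[:,0],1);print('x=%.4f*y+%.1f'%tuple(p),'ends y',C[0],C[-1],'at y=205',np.polyval(p,205),'angle',90-np.degrees(np.arctan(p[0])))
hsv=cv2.cvtColor(f,cv2.COLOR_BGR2HSV);m=((g<45).astype(np.uint8));m[:283]=0;m[304:]=0;m[:,:174]=0;m[:,193:]=0
n,l,st,c=cv2.connectedComponentsWithStats(m);k=1+np.argmax(st[1:,4]);print('knob',st[k],c[k],onz(t,*c[k],170))
E
```

```text
[198 287  43  10 221] ((218.90771484375, 291.7615661621094), (5.457528114318848, 42.543914794921875), 82.87498474121094)
[[445.4, 199.8], [455.4, 105.6], [443.3, 104.1], [433.3, 198.3]]
[194 278  29   4  69] ((208.0, 279.5), (3.0, 28.0), 90.0)
[[476.0, 207.7], [474.9, 145.0], [468.2, 145.0], [469.3, 207.7]]
x=-0.1045*y+460.4 ends y [440.1641341 194.1632572] [448.61055117 109.35646126] at y=205 439.0070932480122 angle 95.96771224363319
knob [176 285  17  15 130] [182.65384615 292.30769231] [441.09580924 204.13838741 170.        ]
```

servo_tool --plan '[[[-0.005,0.023,0,7,0.015],[-0.006,0.023,-0.01,7,0.015],[-0.006,0.022,-0.03,7,0.015],[0,0,-0.04,0,0.015],[0,0,-0.04,0,0.015],[0,0,-0.03,0,0.015],[0,0,0,0,0.015],[0,0,0,0,0.015]]]' --force 40

```text
time: 9.6
tool_pos: [415.5, 125.9, 149.3]
tcp_rot: [-180.0, -0.1, -174.0]
ft_force: [0.6, -0.1, -0.3]
finger_gap: 23.4
grip_force: 41.3
```

```bash
python3 - <<'E'
from h import *
print(sense()['tool_pos'],sense()['tcp_rot'],sense()['joint_pos'].round(0))
snap('side','s6');snap('top','t6');snap('wrist','w6')
E
```

```text
[415.47939764 125.87572201 149.34768937] [-1.79999806e+02 -6.26837482e-02 -1.73979273e+02] [ 10. -11. 120.   0.  71. -86.]
```

servo_tool --plan '[[[0,0,-0.01,0,0.015],[0,0,-0.01,0,0.015],[0,0,-0.004,0,0.015],[0,0,-0.004,0,0.015],[0,0,0,0,0.015]]]' --force 25

```text
time: 10.25
tool_pos: [416.9, 126.0, 121.3]
tcp_rot: [180.0, 0.2, -174.0]
ft_force: [4.5, 1.1, 2.0]
finger_gap: 23.6
grip_force: 43.2
```

servo_tool --plan '[[[0,0,-0.004,0,0.015],[0,0,-0.004,0,0.015],[0,0,0,0,0.015]]]' --force 20

```text
time: 10.55
tool_pos: [416.9, 126.1, 113.7]
tcp_rot: [180.0, 0.2, -174.0]
ft_force: [1.3, 0.9, 7.6]
finger_gap: 23.6
grip_force: 45.3
```

servo_tool --plan '[[[0,0,-0.003,0,0.02],[0,0,-0.003,0,0.02],[0,0,0,0,0.02]]]' --force 20

```text
time: 10.85
tool_pos: [416.4, 125.9, 107.7]
tcp_rot: [180.0, 0.1, -174.0]
ft_force: [-2.7, 0.2, 9.3]
finger_gap: 23.5
grip_force: 47.3
```

```bash
python3 - <<'E'
from h import *
s=snap('side','s7');w=snap('wrist','w7');print(sense()['ft_force'],sense()['tool_pos'])
for tag in('s6','s7','w6','w7'):
    S=load(tag);hsv=cv2.cvtColor(S['frame'],cv2.COLOR_BGR2HSV)
    m=cv2.inRange(hsv,(5,150,90),(20,255,255))
    if tag[0]=='s': m[:,:340]=0;m[:,480:]=0;m[:250]=0
    n,l,st,c=cv2.connectedComponentsWithStats(m);k=np.argsort(-st[1:,4])[:2]+1
    for j in k:print(tag,st[j],c[j].round(1))
E
```

```text
[-3.44675682 -0.04908636  9.62776689] [416.41023693 125.95127776 107.69796531]
s6 [386 287  34  24 357] [402.8 298. ]
s6 [400 319   2   6   7] [400.1 321.7]
s7 [385 312  35  17 362] [401.9 321.6]
w6 [  271    63   106   252 21518] [322.2 177.4]
w6 [526 370  16  10  62] [532.8 374.4]
w7 [  281    44    80   258 13980] [320.5 193.9]
w7 [297 106   8   8  21] [300.  109.9]
```

```bash
cat > tilt.py <<'E'
from h import *
from scipy.optimize import minimize_scalar
def tilt(tag,tp,yaw):
    S=load(tag);hsv=cv2.cvtColor(S['frame'],cv2.COLOR_BGR2HSV);m=cv2.inRange(hsv,(5,150,90),(20,255,255))
    n,l,st,c=cv2.connectedComponentsWithStats(m);k=1+np.argmax(st[1:,4]);ys,xs=np.nonzero(l==k)
    W={y:np.ptp(xs[ys==y])+1 for y in range(ys.min(),ys.max())}
    y0,y1=ys.min()+(12),ys.max()-25
    print(tag,'tiprow',ys.min(),'end row',ys.max(),'widths',W[y0],W[y1])
    a=np.radians(yaw);e=np.array([np.cos(a),np.sin(a),0]);z=np.array([0,0,1]);y=np.cross(z,e)
    for t in(0,10,20,35):
        c_,s_=np.cos(np.radians(t)),np.sin(np.radians(t));ax=c_*e+s_*z;nn=c_*z-s_*e;g=np.array(tp)-55.5*z
        f=lambda A,B:np.round(proj(S,g+A*ax+B*nn),0)[1]
        w=lambda A:round(abs(np.subtract(proj(S,g+A*ax+4*nn+10*y),proj(S,g+A*ax+4*nn-10*y))[0]),1)
        print(t,'tip top',f(90,4),'tip bot of rubber',f(90,-5),'front',f(15,4),'width tip/front',w(90),w(20))
E
python3 - <<'E'
from tilt import *
tilt('w6',[415.5,125.9,149.3],186);tilt('w7',[416.4,126,107.7],186)
E
```

```text
w6 tiprow 63 end row 314 widths 101 69
0 tip top 36.0 tip bot of rubber 43.0 front 294.0 width tip/front 73.8 63.3
10 tip top 31.0 tip bot of rubber 32.0 front 299.0 width tip/front 84.7 64.8
20 tip top 40.0 tip bot of rubber 33.0 front 306.0 width tip/front 97.9 66.1
35 tip top 93.0 tip bot of rubber 65.0 front 319.0 width tip/front 121.6 67.8
w7 tiprow 44 end row 301 widths 80 64
0 tip top 41.0 tip bot of rubber 48.0 front 301.0 width tip/front 74.6 64.0
10 tip top 37.0 tip bot of rubber 38.0 front 307.0 width tip/front 85.8 65.5
20 tip top 47.0 tip bot of rubber 39.0 front 314.0 width tip/front 99.4 66.9
35 tip top 102.0 tip bot of rubber 74.0 front 327.0 width tip/front 124.0 68.6
```

servo_tool --plan '[[[0,0,-0.002,0,0.02],[0,0,-0.002,0,0.02],[0,0,0,0,0.02]]]' --force 20

```text
time: 11.25
tool_pos: [415.8, 125.9, 103.5]
tcp_rot: [180.0, 0.0, -174.0]
ft_force: [-5.4, -0.8, 13.0]
finger_gap: 23.2
grip_force: 48.7
```

```bash
python3 - <<'E'
from tilt import *
snap('wrist','w8');p=sense()['tool_pos'];print(p,sense()['ft_force'],sense()['time']);tilt('w8',p,186)
E
```

```text
[415.87252684 125.89748106 103.53685439] [-6.40088584 -0.85430155 12.02210649] 11.3
w8 tiprow 44 end row 298 widths 75 64
0 tip top 42.0 tip bot of rubber 48.0 front 301.0 width tip/front 74.5 63.9
10 tip top 38.0 tip bot of rubber 38.0 front 307.0 width tip/front 85.7 65.5
20 tip top 47.0 tip bot of rubber 39.0 front 314.0 width tip/front 99.2 66.9
35 tip top 102.0 tip bot of rubber 74.0 front 327.0 width tip/front 123.8 68.6
```

servo_tool --plan '[[[0,0,-0.0015,0,0.02],[0,0,0,0,0.02]]]' --force 20

```text
time: 11.5
tool_pos: [415.7, 125.9, 102.0]
tcp_rot: [180.0, -0.0, -174.0]
ft_force: [-6.6, -0.9, 13.9]
finger_gap: 23.4
grip_force: 49.3
```

```bash
python3 - <<'E'
from tilt import *
snap('wrist','w9');p=sense()['tool_pos'];print(p,sense()['ft_force'],sense()['time']);tilt('w9',p,186)
E
```

```text
[415.72207122 125.89881136 102.01689441] [-5.90867021 -0.46258199 13.51253202] 11.55
w9 tiprow 45 end row 297 widths 74 62
0 tip top 42.0 tip bot of rubber 48.0 front 301.0 width tip/front 74.5 63.9
10 tip top 38.0 tip bot of rubber 38.0 front 307.0 width tip/front 85.6 65.4
20 tip top 47.0 tip bot of rubber 39.0 front 314.0 width tip/front 99.2 66.8
35 tip top 102.0 tip bot of rubber 74.0 front 327.0 width tip/front 123.7 68.6
```

servo_tool --plan '[[[0,0,0.04,0,0.015],[0,-0.02,0.04,-1,0.015],[0.005,-0.02,0,-8.5,0.015],[0.005,-0.02,0,-8.5,0.015],[0.005,-0.025,0,-8.5,0.015],[0.005,0,0,-8.5,0.015],[0.005,0,0,-8.5,0.015],[0.005,0,0,-8.5,0.015],[0.005,0,0,-8.5,0.015],[0.005,0,0,-8.5,0.015]]]' --force 40

```text
time: 12.55
tool_pos: [455.3, 40.7, 180.4]
tcp_rot: [-179.9, -0.0, 116.7]
ft_force: [0.7, 0.1, -0.8]
finger_gap: 23.6
grip_force: 47.2
```

servo_tool --plan '[[[0,0,0,-8.5,0.015],[0,0,0,-8.5,0.015],[0,0,-0.02,-4,0.015],[0,0,-0.02,0,0.015],[0,0,-0.02,0,0.015],[0,0,0,0,0.015],[0,0,0,0,0.015],[0,0,0,0,0.015]]]' --force 40

```text
time: 13.35
tool_pos: [456.2, 40.8, 122.3]
tcp_rot: [179.9, 0.0, 96.0]
ft_force: [0.2, 0.5, -0.2]
finger_gap: 23.1
grip_force: 47.1
```

```bash
python3 - <<'E'
from tilt import *
w=snap('wrist','w10');snap('side','s10');p=sense()['tool_pos'];print(p,sense()['tcp_rot'],sense()['time']);tilt('w10',p,96)
E
```

```text
[456.46049668  40.77167829 122.58083883] [1.79890804e+02 1.41319345e-02 9.60228386e+01] 13.45
w10 tiprow 45 end row 297 widths 75 63
0 tip top 39.0 tip bot of rubber 46.0 front 300.0 width tip/front 74.8 64.1
10 tip top 35.0 tip bot of rubber 36.0 front 306.0 width tip/front 86.0 65.6
20 tip top 44.0 tip bot of rubber 36.0 front 313.0 width tip/front 99.7 67.1
35 tip top 99.0 tip bot of rubber 70.0 front 325.0 width tip/front 124.5 68.8
```

View pics/w10.png

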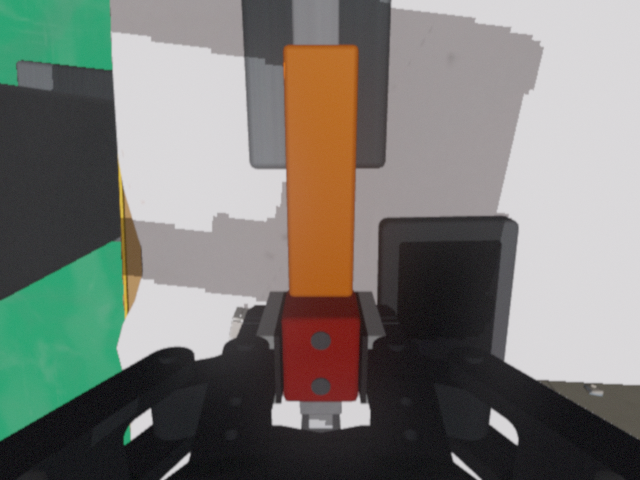

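The head is held flat and level, with its nose tip at (321,47). The gauge base is centred at about column 317, with its near end at row 165, and the rail is at columns 290–340 at the top edge. It is aligned, so I'll check the lateral offset numerically.

```bash
python3 - <<'E'
from h import *
w=load('w10')
a=(onz(w,250,160,10)+onz(w,386,160,10))/2;b=(onz(w,243,5,10)+onz(w,390,5,10))/2;r_=(onz(w,292,5,40)+onz(w,340,5,40))/2
T=np.array([456.4,40.8]);e=np.array([np.cos(np.radians(96)),np.sin(np.radians(96))]);y=np.array([-e[1],e[0]])
for n,p in(('near base',a),('far base',b),('rail',r_)):print(n,p.round(1),'along',((p[:2]-T)@e).round(1),'lat',((p[:2]-T)@y).round(1))
E
```

```text
near base [449.1  94.3  10. ] along 54.0 lat 1.7
far base [442.4 154.   10. ] along 114.0 lat 2.1
rail [443.2 146.2  40. ] along 106.2 lat 2.1
```

servo_tool --plan '[[[-0.002,0.015,-0.003,0,0.015],[-0.002,0.02,-0.003,0,0.015],[-0.002,0.02,0,0,0.015],[-0.002,0.02,0,0,0.015],[-0.003,0.017,0,0,0.015],[0,0,0,0,0.015],[0,0,-0.004,0,0.015],[0,0,-0.003,0,0.015],[0,0,0,0,0.015]]]' --force 40

```text
time: 14.35
tool_pos: [444.4, 132.0, 107.8]
tcp_rot: [-179.9, 0.0, 96.0]
ft_force: [-0.7, -0.8, -1.3]
finger_gap: 22.9
grip_force: 47.2
```

servo_tool --plan '[[[0,0,-0.001,0,0.015],[0,0,-0.001,0,0.015],[0,0,-0.001,0,0.015],[0,0,0,0,0.015]]]' --force 40

```text
time: 14.75
tool_pos: [444.9, 132.4, 106.5]
tcp_rot: [-180.0, 0.0, 96.0]
ft_force: [-7.0, -2.0, 12.5]
finger_gap: 23.3
grip_force: 49.2
```

servo_tool --plan '[[[0,0,0,0,0.025],[0,0,0,0,0.03],[0,0,0,0,0.045],[0,0,0,0,0.06],[0,0,0,0,0.06]]]' --force 20

```text
time: 15.25
tool_pos: [444.6, 132.8, 105.3]
tcp_rot: [-180.0, 0.0, 96.0]
ft_force: [-0.1, -0.6, 0.5]
finger_gap: 59.9
grip_force: 0.0
```

```bash
python3 - <<'E'
from tilt import *
w=snap('wrist','w11');snap('side','s11');p=sense()['tool_pos'];print(p,sense()['ft_force'],sense()['time']);tilt('w11',p,96)
hsv=cv2.cvtColor(w['frame'],cv2.COLOR_BGR2HSV)
m=cv2.inRange(hsv,(5,150,60),(20,255,255));ys,xs=np.nonzero(m)
for y in range(ys.min(),ys.max(),30):q=xs[ys==y];print(y,q.min() if len(q) else 0,q.max() if len(q) else 0,end='; ')
m=cv2.inRange(hsv,(0,130,50),(4,255,255))|cv2.inRange(hsv,(174,130,50),(180,255,255));n,l,st,c=cv2.connectedComponentsWithStats(m);print('red',st[1+np.argmax(st[1:,4])])
E
```

```text
[444.62032725 132.77932717 105.30501195] [ 0.18024678  0.00675212 -0.10693769] 15.35
w11 tiprow 148 end row 297 widths 69 64
0 tip top 39.0 tip bot of rubber 46.0 front 299.0 width tip/front 74.7 64.0
10 tip top 35.0 tip bot of rubber 36.0 front 305.0 width tip/front 85.9 65.5
20 tip top 44.0 tip bot of rubber 36.0 front 312.0 width tip/front 99.5 66.9
35 tip top 98.0 tip bot of rubber 70.0 front 325.0 width tip/front 124.1 68.7
148 293 355; 178 288 355; 208 289 355; 238 289 354; 268 290 353; 298 304 341; 328 0 0; 358 0 0; 388 0 0; 418 0 0; 448 0 0; red [ 282  293   80  110 7168]
```

servo_tool --plan '[[[0,0,0.02,0,0.06],[0,0,0.04,0,0.06],[0,0,0.05,0,0.06],[0,0,0.05,0,0.03],[0,0,0.03,0,0],[0,0,0,0,0],[0,0,0,0,0]]]' --force 40

```text
time: 16.05
tool_pos: [445.0, 132.9, 296.0]
tcp_rot: [179.9, -0.0, 96.0]
ft_force: [0.9, -0.4, -0.8]
finger_gap: 1.9
grip_force: 0.0
```

```bash
python3 - <<'E'
from h import *
w=snap('wrist','w12');s=snap('side','s12');p=sense()['tool_pos'];print(p,sense()['finger_gap'],sense()['time'])
hsv=cv2.cvtColor(w['frame'],cv2.COLOR_BGR2HSV);g=cv2.cvtColor(w['frame'],cv2.COLOR_BGR2GRAY)
for n,m in(('orange',cv2.inRange(hsv,(5,150,60),(20,255,255))),('red',cv2.inRange(hsv,(0,130,50),(4,255,255))|cv2.inRange(hsv,(174,130,50),(180,255,255)))):
    k,l,st,c=cv2.connectedComponentsWithStats(m);j=1+np.argmax(st[1:,4]);ys,xs=np.nonzero(l==j);r_=cv2.minAreaRect(np.c_[xs,ys].astype(np.float32));print(n,st[j],r_)
    b=cv2.boxPoints(r_);print([onz(w,*q,64 if n=='red' else 56).round(1)[:2].tolist() for q in b])
m=(g<40).astype(np.uint8);m[330:]=0
k,l,st,c=cv2.connectedComponentsWithStats(m)
for j in np.argsort(-st[1:,4])[:6]+1:print('dark',st[j],c[j].round(1),onz(w,*c[j],170).round(1))
hs=cv2.cvtColor(s['frame'],cv2.COLOR_BGR2HSV)
m=cv2.inRange(hs,(0,130,50),(20,255,255));m[:,:330]=0;m[:,450:]=0;m[:240]=0
k,l,st,c=cv2.connectedComponentsWithStats(m);print('side',[ (st[j].tolist()) for j in np.argsort(-st[1:,4])[:3]+1])
E
```

```text
[444.01185253 132.67439086 293.77304849] 0.22734023861709 16.15
orange [ 307  136   27   62 1504] ((320.0, 166.5), (61.0, 26.0), 90.0)
[[428.6, 193.8], [447.4, 195.8], [452.4, 151.6], [432.9, 149.6]]
red [305 205  31  37 814] ((320.0, 223.0), (30.0, 36.0), 0.0)
[[434.7, 117.4], [432.1, 144.8], [454.1, 147.1], [457.2, 119.8]]
dark [587   0  39  91 655] [605.7  44.2] [557.2 247.6 170. ]
dark [513   0  22  58 296] [523.3  27.6] [520.  250.3 170. ]
side [[355, 317, 8, 24, 62], [398, 312, 4, 14, 29], [401, 327, 1, 2, 2]]
```

servo_tool --plan '[[[-0.002,0.025,0,0,0],[-0.002,0.025,0,0,0],[-0.002,0.022,0,0,0],[0,0,-0.02,0,0],[0,0,-0.02,0,0],[0,0,0,0,0],[0,0,0,0,0]]]' --force 40

```text
time: 16.85
tool_pos: [437.8, 204.5, 254.0]
tcp_rot: [-179.8, 0.0, 96.0]
ft_force: [-0.3, 0.4, 0.6]
finger_gap: -0.0
grip_force: 0.0
```

```bash
python3 - <<'E'
from h import *
p=sense()['tool_pos'];print(p,sense()['time'])
s=load('s12');t=snap('top','t13')
g=cv2.cvtColor(s['frame'],cv2.COLOR_BGR2GRAY);m=(g<45).astype(np.uint8);m[:,:345]=0;m[:,390:]=0;m[:290]=0;m[315:]=0
k,l,st,c=cv2.connectedComponentsWithStats(m);j=1+np.argmax(st[1:,4]);print(st[j],c[j],'pred',proj(s,(438.5,204.5,164)),proj(s,(448.5,204.5,164)))
E
```

```text
[437.84012957 204.47004829 254.01387151] 16.85
[359 298  14  13 142] [365.42253521 303.51408451] pred (np.float64(364.31126243062886), np.float64(301.6570101126615)) (np.float64(358.5105153808571), np.float64(301.2588311155051))
```

servo_tool --plan '[[[0,0,-0.006,0,0],[0,0,-0.004,0,0],[0,0,-0.004,0,0],[0,0,-0.004,0,0],[0,0,-0.004,0,0],[0,0,0,0,0]]]' --force 40

```text
time: 17.5
tool_pos: [438.4, 204.7, 232.6]
tcp_rot: [-179.9, 0.0, 96.0]
ft_force: [-0.5, 0.1, -0.3]
finger_gap: 0.4
grip_force: 0.0
```

servo_tool --plan '[[[0,0,-0.003,0,0],[0,0,-0.003,0,0],[0,0,-0.003,0,0],[0,0,0,0,0],[0,0,0,0,0],[0,0,0,0,0],[0,0,0,0,0]]]' --force 40

```text
time: 18.2
tool_pos: [438.8, 204.8, 224.6]
tcp_rot: [180.0, -0.0, 96.0]
ft_force: [-0.6, -0.3, -0.5]
finger_gap: -0.0
grip_force: 0.0
```

```bash
python3 - <<'E'
from h import *
print(sense()['tool_pos'],sense()['ft_force'])
s=snap('side','s14')
g=cv2.cvtColor(s['frame'],cv2.COLOR_BGR2GRAY)
print(g[285:330,364].tolist(), load('s12')['frame'][285:330,364].mean(1).astype(int).tolist())
print([np.round(proj(s,(437.5,204.5,z)),1)[1] for z in(170,158,146,134)])
E
```

```text
[438.7809399  204.84947321 224.57575905] [-0.56251134 -0.30093473 -0.50334575]
[224, 165, 45, 14, 17, 17, 19, 33, 66, 55, 44, 42, 43, 42, 41, 39, 38, 38, 37, 30, 30, 29, 30, 31, 29, 19, 8, 10, 12, 12, 12, 11, 8, 6, 6, 8, 31, 62, 63, 62, 62, 70, 87, 90, 89] [244, 244, 244, 244, 243, 244, 244, 244, 244, 244, 244, 216, 57, 3, 8, 11, 11, 11, 11, 11, 9, 8, 4, 5, 12, 38, 62, 63, 60, 60, 61, 60, 61, 61, 62, 61, 61, 63, 63, 63, 62, 70, 88, 90, 90]
[np.float64(298.9), np.float64(304.5), np.float64(310.0), np.float64(315.5)]
```

servo_tool --plan '[[[0,0,0.02,0,0],[0,0,0.05,0,0],[0,0,0.05,0,0],[0,0,0,0,0],[0,0,0,0,0],[0,0,0,0,0]]]'

```text
time: 18.85
tool_pos: [438.3, 204.7, 343.3]
tcp_rot: [-179.9, 0.0, 96.0]
ft_force: [-0.8, 0.9, -0.1]
finger_gap: 0.1
grip_force: 0.0
```

```bash
python3 - <<'E'
from h import *
print(sense()['tool_pos'],sense()['time'])
s=snap('side','s15');g=cv2.cvtColor(s['frame'],cv2.COLOR_BGR2GRAY)
q=np.where(g[285:340,364]<40)[0]+285;print('knob rows',q.min(),q.max(),'expected down ~309-321')
print(r.hand_in())
E
```

```text
[438.30606821 204.68176338 343.26574982] 18.85
knob rows 309 321 expected down ~309-321
the job is handed in; nothing more can be done
None
```

I handed the job in after about 19 s of robot time: the collar is back, the head lies flat and released on the rail, and the side camera shows the foot about 24 mm down on the rubber; hand-in gave no verdict, and I didn't re-check the bystanders' positions.

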